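# Shift the jar mill into the marked gear and engage the drive

## Task

The jar mill on the bench is switched off. Push its black-knobbed gear lever out of the slot it stands in, across the neutral gap of the H-gate and fully home into the slot beside the green magnet; only then push the red-knobbed drive lever fully over, away from you, to engage the drive. Only push the knobs, never taking one between the fingers, and leave the jar on the rollers and the other things on the bench where they are.

Things in the scene. Friction and masses are not known exactly. Their poses are not given: they have to be found in the camera images.
- mill: jar mill (bottle roller), fixed to the bench: grey base 170 x 320 mm with a blue line, white gearbox (top at 116 mm) at its left end (+y of the mill), two black rollers in the middle, white clutch housing (top at 105 mm) at its right end (-y). Origin: centre of its underside, at bench height. Its x axis points away from the robot, across the rollers; its y axis along the rollers to the left; z up. Turned at most about 0.25 rad from the robot's axes
- gate_centre (a point): centre of the H of the steel gate plate on the gearbox, on the plate's upper face, 122 mm above the bench. The plate is 100 x 100 mm and carries nothing but the lever and two magnets. Two slots run along the mill's x axis, their middle lines 15 mm left and right (mill y) of this point, each 12 mm wide and reaching 22 mm far and near; the neutral gap, 12 mm wide, joins them along y through this point. It has rounded corners. The 8 mm lever stem runs between these walls
- gear_knob (a point): centre of the black ball knob (diameter 28 mm) of the gear lever. The lever swings about a pivot 62 mm straight below gate_centre, 130 mm from pivot to knob centre; upright, the knob centre is 190 mm above the bench. With S = gear_shift and C = gear_cross, the knob stands from the pivot, in the mill's axes, at 130 mm x (cos C sin S, sin C, cos C cos S). It stays where it is left; moving it takes about 2 to 4 N at the knob
- gear_shift (a joint): swing of the gear lever along the slots, rad: 0 in the neutral gap, +0.28 at the far stop (away from the robot, mill +x), -0.28 at the near stop. The lever can cross between the slots only within about 0.03 of 0. At the start it stands in the near left slot, at -0.28 to -0.22
- gear_cross (a joint): swing of the gear lever across the slots, rad: +0.25 in the left pair of slots (mill +y), where it starts, -0.25 in the right pair of slots; both are firm stops
- magnet_green: round green magnet, diameter 20 mm, 5 mm thick, stuck on the gate plate beside the gear to be used; origin at its underside. It is next to either the far or the near slot of the right pair: 18 mm far (+x) or near (-x) of gate_centre and 34 mm to its right. It does not come off
- magnet_orange: an equal magnet, but orange, beside the other slot of the right pair: not the gear to be used
- drive_knob (a point): centre of the red ball knob (diameter 24 mm) of the drive lever on the clutch housing at the mill's right end. The lever swings only along the mill's x axis, in a plane 132.5 mm to the right of the mill's origin, about a pivot 55 mm above the bench, 115 mm from pivot to knob centre. It stays where it is left; moving it takes about 2 to 4 N at the knob
- drive (a joint): swing of the drive lever, rad: 0 leaning towards the robot (drive out; knob 32 mm nearer than the pivot), 0.56 at its stop leaning away from the robot (drive engaged; knob 32 mm beyond the pivot). Starts at 0 to 0.06
- jar_centre (a point): centre of the white jar with red cap, diameter 68 mm, 90 mm long, lying loose along the rollers of the mill (its top 143 mm above the bench); to be left alone
- spare_bottle: white bottle with yellow cap, diameter 56 mm, 105 mm high, right of the mill; origin at its underside; to be left alone
- beaker: glass beaker with purple liquid, diameter 74 mm, 95 mm high, right of the mill; origin at its underside; to be left alone
- timer: white bench timer, 66 x 66 x 18 mm, left of the mill; origin at its underside; to be left alone
- marker: black and white marker pen, 135 mm long, lying at the right; to be left alone
- pestle: white porcelain pestle, 110 mm long, lying at the right; to be left alone

How it is judged:
By the outcome, as a careful person would: the job done as asked, in the order asked, and still so for the second after the job is handed in, with the robot touching nothing.
It also fails if it takes over 54 s, if anything falls off the work surface, if the arm or the gripper's body presses on something with over 40 N, if the wrist force passes 120 N, or if a joint passes its speed limit or range.

## Robot

A 7-joint arm with a two-finger parallel gripper is mounted at the origin on a cart in front of the work surface, level with it; the furniture and walls round the work are solid. World frame = base frame: x ahead of the robot, y to its left, z up, the work surface at z = 0. Lengths are in m, angles in rad, forces in N, time in s.
With the tool pointing down it reaches from about 0.4 to 0.85 m from the base axis. Payload 4.5 kg.
Tool frame: the origin (TCP) lies midway between the tips of the shut fingers; the grasp point (between the pads) lies 19 mm behind it; z points along the fingers, y is the line along which they close (so a half turn about z gives the same grasp; the last joint's range is limited). The gripper opens to 88 mm and grips with 3 to 60 N. Pads are 18 mm wide; open, the fingers measure 123 mm over their backs; the gripper's body (75 mm by 187 mm) begins 45 mm behind the grasp point.
Start: joints at [1.313, 0.689, -0.195, 1.565, 0.157, 0.902, -0.215], TCP at [0.18, -0.599, 0.239] pointing down, gripper open.
Joint ranges: [-3.01, 3.01], [-0.46, 2.08], [-1.47, 1.51], [0.13, 2.56], [-1, 4.14], [0.04, 2.09], [-2.66, 2.66]. Speed limits (rad/s): [2.57, 2.57, 3.14, 3.14, 3.14, 3.14, 3.14].

## Interface

Orientations are given as a unit quaternion [x, y, z, w].
In Python, from plant import r gives the robot as it stands. The module is installed in compiled form; this text tells all that it offers.
- The arm moves only by the tool step_arm, never from a script. Its argument "series" is a list of rows, each a list of 7 numbers: the shift along the world's x, y, z in mm, then the turn, a rotation vector about the world's x, y, z in rad, then the closure, from 0 (fully open) to 1 (shut). A call has 1 to 20 rows; each row shifts and turns the commanded pose from where the row before left it; what a row does not reach is not made up. A row lasts 1/10 s, in which the tool goes at most 50 mm and 8.59 degrees, less where a joint would pass 70% of its speed; a pose out of reach is approached as far as the arm can. A call is refused whole if a number of a shift passes 50 or a number of a turn 0.15, either way. A call with a gripper value outside its range is refused whole. The fingers move at their own pace and stop on an object; "force" is the grip in N (left out, the last holds). Time passes only in rows, so rows that do not move let the fingers close. It gives the time, the measured TCP pose, the force, the opening and the grip force at its end, in the units of the state.
- r.get_state(): the state, without advancing time (a new reading comes with each control period).
- r.snapshot(name): name is "scene" or "top" or "wrist"; returns (picture, depth): 400x640x3 uint8, blue, green, red; 400x640 float32, m along the optical axis (not along the pixel's ray), 0 where there is no reading.
- r.get_calibration(name): a dict with "intrinsics" (3x3 intrinsics, pixels), "pose" (4x4, takes a point from camera to world coordinates). Camera axes: x right, y up, looking along -z (the intrinsics and any distortion apply to the point x, -y, -z); pixel columns grow to the right and rows downward; lengths in m; the calibration is good to about 2 mm. A picture is of the moment at which its call begins: read the wrist's pose just before it. get_calibration takes no time and is no camera call; for the wrist camera it gives the pose at the moment of the call.
- r.finish_job(): hands the job in; it is judged then, once.
The state is a dict: "clock": time; "q": joint angles; "qd": joint speeds; "joint_torque": joint torques, N m; "tool_pos": TCP position; "eef_rot": TCP orientation; "contact_force": force on the tool from outside, world axes, zero at the start; "moment": the same for the moment, N m; "opening": opening from 0.0 (shut) to 1.0 (fully open); "finger_force": force on a finger pad.
Only numpy, scipy, OpenCV 4.12 (cv2) and the standard library are available. Lean on these libraries where they do the work, as an engineer would, in place of code of your own. Each camera call takes 0.05 s, during which the arm holds its last target. There are 200 camera calls.

## Working session

There is one attempt and no reset: what is moved stays moved. The work goes in short steps, Python scripts to look and compute and a tool call to move; the robot and the scene stay as the last step left them, time stands still between calls to the robot, and variables do not carry over. Pictures are saved under pics/ and viewed, at most 10 in all, crops included, and the job is handed in when it is done.

Besides the shell and the picture viewer there is one more tool, called after "Emit:" as name([rows], argument=value, ...), one row to a line, values as JSON. step_arm: Moves the arm, as the interface text tells. Its arguments: {"type":"object","properties":{"series":{"type":"array"},"force":{"type":"number"}},"required":["series"]}

```bash
mkdir -p pics
cat > h.py <<'E'
import numpy as np, cv2
from plant import r
def cloud(d,c):
    K=c["intrinsics"];T=c["pose"];v,u=np.mgrid[0:d.shape[0],0:d.shape[1]]
    P=np.stack([(u-K[0,2])/K[0,0]*d,-(v-K[1,2])/K[1,1]*d,-d],-1)
    return P@T[:3,:3].T+T[:3,3]
def snap(n):
    c={k:np.array(v) if not isinstance(v,dict) else v for k,v in r.get_calibration(n).items()}
    p,d=r.snapshot(n);return p,d,c,cloud(d,c)
E
python3 - <<'E'
from h import *
s=r.get_state();print(s["clock"],s["tool_pos"],s["eef_rot"],s["opening"])
for n in("top","scene"):
    p,d,c,P=snap(n);cv2.imwrite(f"pics/{n}0.png",p);np.savez(f"{n}0.npz",p=p,d=d,P=P,K=c["intrinsics"],T=c["pose"]);print(n,c["pose"].round(3),c["intrinsics"],c.keys())
E
```

```text
0.0 [ 0.17958735 -0.59799238  0.23791938] [ 9.89367573e-01  1.45433808e-01 -1.81383463e-04 -8.82656485e-04] 1.0015584481993498
top [[ 0.004  0.993 -0.121  0.392]
 [-1.     0.004 -0.    -0.205]
 [ 0.     0.121  0.993  1.344]
 [ 0.     0.     0.     1.   ]] [[418.57004265   0.         315.7595214 ]
 [  0.         418.57004265 193.33448295]
 [  0.           0.           1.        ]] dict_keys(['intrinsics', 'pose'])
scene [[-0.849  0.393 -0.353 -0.1  ]
 [-0.528 -0.648  0.548  0.748]
 [-0.013  0.652  0.758  1.494]
 [ 0.     0.     0.     1.   ]] [[502.23111699   0.         319.36313394]
 [  0.         502.23111699 190.88892733]
 [  0.           0.           1.        ]] dict_keys(['intrinsics', 'pose'])
```

View pics/top0.png

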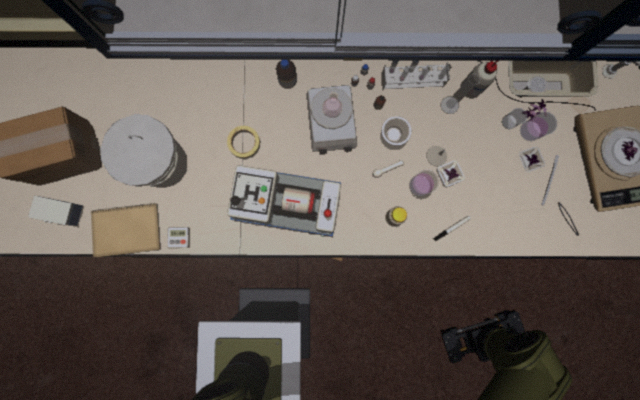

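View pics/scene0.png

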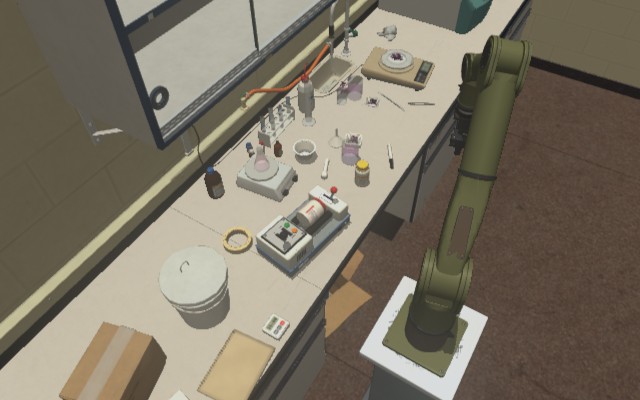

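Top view: the mill is at about (285,200). The gear lever is near (240,197), the green magnet at (264,188), the orange at (265,201), and the red drive knob at (327,213). The green magnet is on the far side, so the target is the far right slot. Next I'll measure these.

Run:
```python
from h import *
def ray(K,T,u,v,z):
    d=T[:3,:3]@np.array([(u-K[0,2])/K[0,0],-(v-K[1,2])/K[1,1],-1.]);o=T[:3,3];return o+d*(z-o[2])/d[2]
boxes={"top":(225,160,345,240),"scene":(250,180,355,275)}
rng={"green":((45,90,50),(90,255,255),.127),"orange":((6,140,120),(22,255,255),.127),"red":((0,150,60),(5,255,255),.164)}
for n,(a,b,c,d) in boxes.items():
    f=np.load(n+"0.npz");p=f["p"];hsv=cv2.cvtColor(p,cv2.COLOR_BGR2HSV)
    for k,(lo,hi,z) in rng.items():
        m=np.zeros(p.shape[:2],np.uint8);m[b:d,a:c]=cv2.inRange(hsv,lo,hi)[b:d,a:c]
        nn,l,st,ce=cv2.connectedComponentsWithStats(m)
        for i in range(1,nn):
            if st[i,4]>5: 
                q=f["P"][l==i]; print(n,k,st[i,4],ce[i].round(1),"ray",ray(f["K"],f["T"],*ce[i],z).round(4),"depth",np.median(q,0).round(4))
    im=cv2.resize(p[b:d,a:c],None,fx=6,fy=6,interpolation=cv2.INTER_CUBIC);cv2.imwrite(f"pics/{n}_c.png",im[:600,:800])
f=np.load("top0.npz");P=f["P"][160:240,225:345].reshape(-1,3)
q=P[(P[:,2]>.11)&(P[:,2]<.128)&(P[:,1]>-.08)]
q=P[(P[:,2]>.02)]
print(len(q),cv2.minAreaRect((q[:,:2]*1000).astype(np.float32)))
g=P[(P[:,2]>.10)&(P[:,2]<.125)];print(np.percentile(P[:,2],[5,50,95,99,100]))
q=P[(P[:,2]>.15)];print(q[:40].round(3).tolist())
```

```text
top green 21 [263.4 188.2] ray [ 0.5542 -0.0517  0.127 ] depth [ 0.5546 -0.051   0.1268]
top orange 20 [261.2 200.2] ray [ 0.5188 -0.0461  0.127 ] depth [ 0.5193 -0.0455  0.1269]
top red 24 [311.1 202.9] ray [ 0.508  -0.1924  0.164 ] depth [ 0.5099 -0.1918  0.1372]
top red 31 [327.4 212.7] ray [ 0.4802 -0.2384  0.164 ] depth [ 0.4787 -0.2372  0.177 ]
scene green 14 [286.2 224.6] ray [ 0.5529 -0.0534  0.127 ] depth [ 0.5524 -0.0537  0.1279]
scene orange 18 [294.  230.3] ray [ 0.517  -0.0473  0.127 ] depth [ 0.5162 -0.046   0.129 ]
scene red 18 [333.2 189.3] ray [ 0.4819 -0.2449  0.164 ] depth [ 0.4755 -0.2339  0.1773]
5911 ((510.4886474609375, -108.02757263183594), (321.14703369140625, 203.67864990234375), 80.80279541015625)
[-0.00335306  0.05238607  0.13836169  0.18816776  1.3442831 ]
[[0.392, -0.205, 1.344], [0.392, -0.205, 1.344], [0.392, -0.205, 1.344], [0.392, -0.205, 1.344], [0.392, -0.205, 1.344], [0.392, -0.205, 1.344], [0.392, -0.205, 1.344], [0.392, -0.205, 1.344], [0.392, -0.205, 1.344], [0.392, -0.205, 1.344], [0.392, -0.205, 1.344], [0.392, -0.205, 1.344], [0.392, -0.205, 1.344], [0.392, -0.205, 1.344], [0.524, 0.027, 0.188], [0.524, 0.024, 0.19], [0.524, 0.021, 0.191], [0.523, 0.018, 0.192], [0.524, 0.016, 0.188], [0.524, 0.014, 0.186], [0.521, 0.03, 0.187], [0.521, 0.027, 0.189], [0.521, 0.024, 0.189], [0.521, 0.022, 0.189], [0.521, 0.018, 0.193], [0.52, 0.015, 0.197], [0.521, 0.013, 0.191], [0.522, 0.012, 0.183], [0.518, 0.03, 0.19], [0.518, 0.027, 0.19], [0.518, 0.023, 0.194], [0.518, 0.021, 0.191], [0.517, 0.017, 0.197], [0.518, 0.016, 0.19], [0.518, 0.013, 0.19], [0.518, 0.011, 0.187], [0.519, 0.009, 0.18], [0.522, 0.011, 0.154], [0.392, -0.205, 1.344], [0.515, 0.032, 0.191]]
```

View pics/top_c.png

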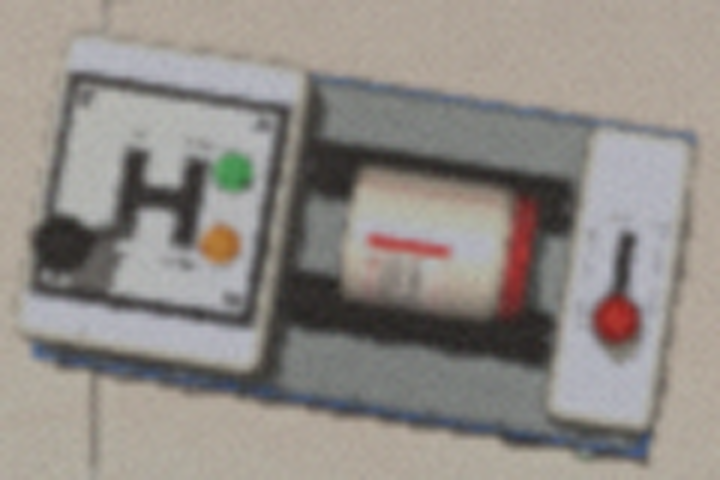

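Measured: mill yaw is -0.16 rad and gate_centre is about (0.541, -0.016). The gear knob is near (0.515, 0.021, 0.18) and the drive knob near (0.480, -0.239). These agree with the given sizes. Now I'll move to the near side of the gear knob, with the fingers shut and the tool turned to the mill's axes.

Emit:
step_arm([
  [24, 30, 7, 0, 0, -0.045, 1],
  [24, 30, 7, 0, 0, -0.045, 1],
  [24, 30, 7, 0, 0, -0.045, 1],
  [24, 30, 7, 0, 0, -0.045, 1],
  [24, 30, 7, 0, 0, -0.045, 1],
  [24, 30, 7, 0, 0, -0.045, 1],
  [24, 30, 7, 0, 0, -0.045, 1],
  [24, 30, 7, 0, 0, -0.045, 1],
  [24, 30, 7, 0, 0, -0.045, 1],
  [24, 30, 7, 0, 0, -0.045, 1],
  [4, 33, 0, 0, 0, 0, 1],
  [4, 33, 0, 0, 0, 0, 1],
  [4, 33, 0, 0, 0, 0, 1],
  [4, 33, 0, 0, 0, 0, 1],
  [4, 33, 0, 0, 0, 0, 1],
  [4, 33, 0, 0, 0, 0, 1],
  [4, 33, 0, 0, 0, 0, 1],
  [4, 33, 0, 0, 0, 0, 1],
  [4, 33, 0, 0, 0, 0, 1],
  [0, 0, 0, 0, 0, 0, 1],
])

```text
clock: 2.1
tool_pos: [0.4562, 0.0036, 0.3087]
eef_rot: [0.997, -0.075, 0.0, -0.001]
contact_force: [-0.7, 0.4, 0.4]
opening: 0.002
finger_force: 0.0
```

Run:
```python
from h import *
s=r.get_state();print(s["clock"],s["tool_pos"],s["eef_rot"],s["contact_force"],s["opening"],s["q"])
p,d,c,P=snap("wrist");cv2.imwrite("pics/w1.png",p);np.savez("w1.npz",p=p,d=d,P=P,K=c["intrinsics"],T=c["pose"])
```

```text
2.1 [0.45616848 0.00362901 0.30865544] [ 9.97202924e-01 -7.47290918e-02  5.19981082e-05 -1.37454200e-03] [-0.65174979  0.35409382  0.39545929] 0.0024716731876269623 [-0.0307034   0.37116387 -0.10861028  1.95687143  0.05035684  0.81551699
 -1.88687371]
```

View pics/w1.png

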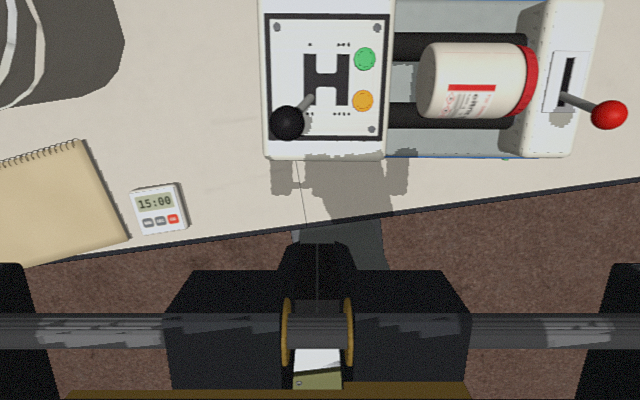

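Wrist view: black knob at (287,123), green magnet at (364,58) far, orange at (362,100) near, red knob at (609,114). The shut fingertips show at (318,245). Now refine the positions from this view.

```bash
cat >> h.py <<'E'
def ray(K,T,u,v,z):
    d=T[:3,:3]@np.array([(u-K[0,2])/K[0,0],-(v-K[1,2])/K[1,1],-1.]);o=T[:3,3];return o+d*(z-o[2])/d[2]
def blob(p,lo,hi,box,minA=60):
    a,b,c,d=box;m=np.zeros(p.shape[:2],np.uint8);m[b:d,a:c]=cv2.inRange(cv2.cvtColor(p,cv2.COLOR_BGR2HSV),lo,hi)[b:d,a:c]
    cs=max(cv2.findContours(m,cv2.RETR_EXTERNAL,cv2.CHAIN_APPROX_NONE)[0],key=cv2.contourArea);return cv2.minEnclosingCircle(cs)
E
python3 - <<'E'
from h import *
f=np.load("w1.npz");p,K,T,P=f["p"],f["K"],f["T"],f["P"]
g,_=blob(p,(45,90,50),(90,255,255),(340,30,400,130));o,_=blob(p,(6,140,100),(25,255,255),(340,30,400,130))
rd,rr=blob(p,(0,150,60),(6,255,255),(580,80,640,140))
G=ray(K,T,*g,.127);O=ray(K,T,*o,.127);yaw=np.arctan2(*(G-O)[[1,0]]);print("G",G,"O",O,np.linalg.norm(G-O),"yaw",yaw)
yaw=-.16;X=np.array([np.cos(yaw),np.sin(yaw)]);Y=np.array([-X[1],X[0]])
gc=(G+O)[:2]/2+.034*Y;print("gate",gc)
print("black ray",ray(K,T,287,123,.182),"red",rd,rr,ray(K,T,*rd,.166),"offs mill",[(ray(K,T,287,123,.182)[:2]-gc)@a for a in(X,Y)],[(ray(K,T,*rd,.166)[:2]-gc)@a for a in(X,Y)])
print("fingertip",P[244:262:4,318].round(3).tolist(), "left/right edge", P[255,270:365:6].round(3).tolist())
E
```

```text
G [ 0.55390945 -0.05265139  0.127     ] O [ 0.51835829 -0.04730805  0.127     ] 0.03595047018557182 yaw -0.1491835608185011
gate [ 0.54155069 -0.01641399]
black ray [0.51266518 0.01922568 0.182     ] red (609.0999755859375, 114.5999984741211) 18.258546829223633 [ 0.47901626 -0.24021589  0.166     ] offs mill [np.float64(-0.03419460720688515), np.float64(0.03058246847002837)] [np.float64(-0.0260799774458892), np.float64(-0.23090621657607768)]
fingertip [[0.466, 0.002, 0.309], [0.465, 0.002, 0.312], [0.465, 0.002, 0.316], [0.465, 0.002, 0.321], [0.466, 0.002, 0.325]] left/right edge [[-0.11, 0.3, -0.899], [-0.114, 0.274, -0.9], [-0.121, 0.249, -0.906], [0.469, 0.014, 0.323], [0.469, 0.012, 0.323], [0.467, 0.01, 0.32], [0.466, 0.007, 0.32], [0.466, 0.004, 0.321], [0.466, 0.002, 0.32], [0.465, -0.001, 0.319], [0.465, -0.003, 0.32], [0.466, -0.006, 0.324], [0.466, -0.008, 0.324], [0.465, -0.011, 0.323], [0.112, -0.041, -0.363], [0.111, -0.056, -0.36]]
```

Emit:
step_arm([
  [2.5, 5, -29, 0, 0, -0.01, 1],
  [2.5, 5, -29, 0, 0, 0, 1],
  [2.5, 5, -29, 0, 0, 0, 1],
  [2.5, 5, -29, 0, 0, 0, 1],
  [2.5, 5, -29, 0, 0, 0, 1],
  [0, 0, 0, 0, 0, 0, 1],
  [6.9, -1.1, 0, 0, 0, 0, 1],
  [6.9, -1.1, 0, 0, 0, 0, 1],
  [3, -0.5, 0, 0, 0, 0, 1],
  [3, -0.5, 0, 0, 0, 0, 1],
  [3, -0.5, 0, 0, 0, 0, 1],
  [3, -0.5, 0, 0, 0, 0, 1],
  [3, -0.5, 0, 0, 0, 0, 1],
  [3, -0.5, 0, 0, 0, 0, 1],
  [3, -0.5, 0, 0, 0, 0, 1],
  [3, -0.5, 0, 0, 0, 0, 1],
  [3, -0.5, 0, 0, 0, 0, 1],
  [3, -0.5, 0, 0, 0, 0, 1],
  [3, -0.5, 0, 0, 0, 0, 1],
  [0, 0, 0, 0, 0, 0, 1],
])

```text
clock: 4.15
tool_pos: [0.5159, 0.0156, 0.1638]
eef_rot: [0.996, -0.084, 0.001, -0.0]
contact_force: [-0.7, 0.4, 0.9]
opening: 0.006
finger_force: 0.5
```

```bash
cat >> h.py <<'E'
GC=np.array([.5415,-.0164]);X=np.array([np.cos(-.16),np.sin(-.16)]);Y=np.array([-X[1],X[0]])
def mill(w): d=np.array(w)[:2]-GC;return (1000*np.array([d@X,d@Y])).round(1)
def st():
    s=r.get_state();f=np.array(s["contact_force"]);print(s["clock"],"tcp mill",mill(s["tool_pos"]),"z",s["tool_pos"][2].round(4),"F mill",(f[:2]@X).round(1),(f[:2]@Y).round(1),f[2].round(1))
E
python3 - <<'E'
from h import *
st()
p,d,c,P=snap("wrist");cv2.imwrite("pics/w2.png",p);np.savez("w2.npz",p=p,d=d,P=P,K=c["intrinsics"],T=c["pose"])
E
```

```text
4.15 tcp mill [-30.3  27.5] z 0.1638 F mill -0.8 0.3 0.9
```

View pics/w2.png

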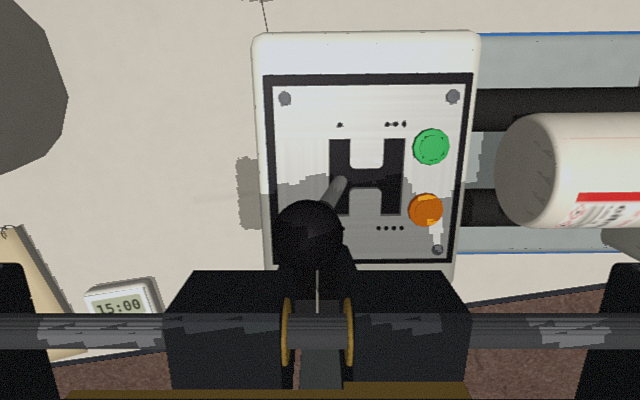

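The black knob (310,235) is against the fingertips, and the stem enters the plate near (341,182), close to the neutral gap (rows 168-187). I'll measure the knob with a sphere fit to depth.

```bash
cat >> h.py <<'E'
from scipy.optimize import least_squares
def sphere(P,guess,R=.014):
    q=P.reshape(-1,3);k=np.linalg.norm(q-guess,axis=1)<.03
    q=q[k&(q[:,2]>guess[2]-.004)]
    for _ in range(3):
        f=least_squares(lambda c:np.linalg.norm(q-c,axis=1)-R,guess,loss="soft_l1",f_scale=.001);guess=f.x
        q=q[abs(np.linalg.norm(q-guess,axis=1)-R)<.003]
    return guess,len(q)
def w(m,z): return np.r_[GC+X*m[0]/1e3+Y*m[1]/1e3,z]
def gear(P,g,z=.187):
    c,n=sphere(P,w(g,z));m=mill(c);print("knob mill",m,"z",c[2].round(4),"n",n,"S",np.arcsin(np.clip(m[0]/126,-1,1)).round(3),"C",np.arcsin(np.clip(m[1]/130,-1,1)).round(3));return c
E
python3 - <<'E'
from h import *
gear(np.load("w2.npz")["P"],(-7,32)); gear(np.load("w1.npz")["P"],(-34,31),.182)
P=np.load("w2.npz")["P"];q=P[(abs(P[...,2]-.15)<.01)];print(len(q))
for b in ((.13,.14),(.14,.15),(.15,.165)):
    q=P[100:215,300:380].reshape(-1,3);q=q[(q[:,2]>b[0])&(q[:,2]<b[1])];print(b,len(q),mill(np.median(q,0)) if len(q) else "")
E
```

```text
knob mill [-8.2 30.8] z 0.1866 n 3669 S -0.065 C 0.239
knob mill [-34.3  31.4] z 0.1811 n 1027 S -0.276 C 0.244
4090
(0.13, 0.14) 100 [-0.7 17. ]
(0.14, 0.15) 121 [-1.2 19.3]
(0.15, 0.165) 126 [-1.7 21.7]
```

Emit:
step_arm([
  [2.3, -0.4, 0, 0, 0, 0, 1],
  [2.3, -0.4, 0, 0, 0, 0, 1],
  [2.3, -0.3, 0, 0, 0, 0, 1],
  [0, 0, 0, 0, 0, 0, 1],
])

```text
clock: 4.6
tool_pos: [0.5225, 0.0145, 0.1638]
eef_rot: [0.996, -0.084, 0.0, 0.0]
contact_force: [-0.8, 1.5, 1.5]
opening: 0.005
finger_force: 0.6
```

Run:
```python
from h import *
st()
p,d,c,P=snap("wrist");cv2.imwrite("pics/w3.png",p[60:360,180:580]);gear(P,(0,32))
for b in ((.13,.14),(.14,.15),(.15,.165)):
    q=P[100:215,300:380].reshape(-1,3);q=q[(q[:,2]>b[0])&(q[:,2]<b[1])];print(b,len(q),mill(np.median(q,0)) if len(q) else "")
```

```text
4.6 tcp mill [-23.6  27.5] z 0.1638 F mill -1.0 1.3 1.5
knob mill [-1.5 30.9] z 0.1867 n 3743 S -0.012 C 0.24
(0.13, 0.14) 89 [ 3.3 16.7]
(0.14, 0.15) 113 [ 3.3 19.2]
(0.15, 0.165) 100 [ 3.4 21.4]
```

View pics/w3.png

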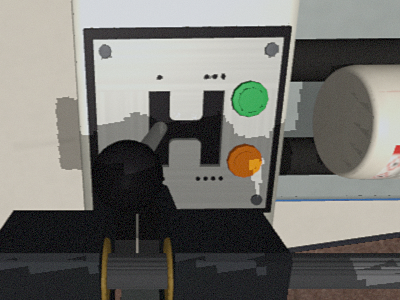

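The stem is aligned with the crossbar, at (155,135) in the crop, and its slope is about 0, so the lever is in neutral. Next I'll back off, go round to the left side and push right.

Emit:
step_arm([
  [-13.3, 2.1, 0, 0, 0, 0, 1],
  [-13.3, 2.1, 0, 0, 0, 0, 1],
  [3.1, 19.1, 0, 0, 0, 0, 1],
  [3.1, 19.1, 0, 0, 0, 0, 1],
  [3.1, 19.1, 0, 0, 0, 0, 1],
  [25, -4, 0, 0, 0, 0, 1],
  [25, -4, 0, 0, 0, 0, 1],
  [0, 0, 0, 0, 0, 0, 1],
  [-1.3, -7.9, 0, 0, 0, 0, 1],
  [-1.3, -7.9, 0, 0, 0, 0, 1],
  [-0.8, -4.9, 0, 0, 0, 0, 1],
  [-0.8, -4.9, 0, 0, 0, 0, 1],
  [-0.8, -4.9, 0, 0, 0, 0, 1],
  [-0.8, -4.9, 0, 0, 0, 0, 1],
  [0, 0, 0, 0, 0, 0, 1],
])

```text
clock: 6.15
tool_pos: [0.5492, 0.0322, 0.1641]
eef_rot: [0.996, -0.084, 0.0, 0.0]
contact_force: [0.9, 1.7, 1.1]
opening: 0.006
finger_force: 1.0
```

Run:
```python
from h import *
st()
p,d,c,P=snap("wrist");gear(P,(0,25))
```

```text
6.15 tcp mill [-0.2 49.2] z 0.1641 F mill 0.6 1.8 1.1
knob mill [ 4.8 33.1] z 0.1973 n 1029 S 0.038 C 0.257
```

Run:
```python
from h import *
p,d,c,P=snap("wrist");cv2.imwrite("pics/w4.png",p[60:400,150:630])
q=P.reshape(-1,3);k=(q[:,2]>.13)&(q[:,2]<.165)&(abs(q[:,0]-.545)<.03)&(abs(q[:,1])<.05);print(k.sum())
for b in ((.13,.14),(.14,.15),(.15,.165)):
    a=q[k&(q[:,2]>b[0])&(q[:,2]<b[1])];print(len(a),mill(np.median(a,0)) if len(a) else "")
```

```text
406
98 [ 3.3 12.5]
123 [ 3.3 14.2]
185 [ 3.6 16.8]
```

View pics/w4.png

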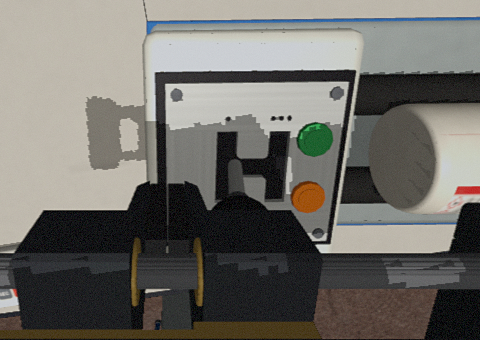

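The stem is moving right along the crossbar, at (237,170) in the crop. Continue the cross push.

Emit:
step_arm([
  [-0.8, -4.9, 0, 0, 0, 0, 1],
  [-0.8, -4.9, 0, 0, 0, 0, 1],
  [-0.8, -4.9, 0, 0, 0, 0, 1],
  [-0.8, -4.9, 0, 0, 0, 0, 1],
  [-0.8, -4.9, 0, 0, 0, 0, 1],
  [-0.8, -4.9, 0, 0, 0, 0, 1],
  [-0.8, -4.9, 0, 0, 0, 0, 1],
  [-0.8, -4.9, 0, 0, 0, 0, 1],
  [-0.8, -4.9, 0, 0, 0, 0, 1],
  [-0.8, -4.9, 0, 0, 0, 0, 1],
  [-0.3, -2, 0, 0, 0, 0, 1],
  [0, 0, 0, 0, 0, 0, 1],
])

```text
clock: 7.45
tool_pos: [0.5401, -0.0189, 0.1635]
eef_rot: [0.996, -0.084, -0.001, 0.0]
contact_force: [-0.1, 1.5, 0.0]
opening: 0.008
finger_force: 0.2
```

```bash
cat >> h.py <<'E'
def stem(P):
    q=P.reshape(-1,3);m=np.c_[(q[:,:2]-GC)@X,(q[:,:2]-GC)@Y]*1000
    k=(abs(m[:,0])<38)&(abs(m[:,1])<27)
    for b in ((.13,.14),(.14,.15),(.15,.16)):
        a=m[k&(q[:,2]>b[0])&(q[:,2]<b[1])];print("stem",b,len(a),np.median(a,0).round(1) if len(a) else "")
E
python3 - <<'E'
from h import *
st()
p,d,c,P=snap("wrist");stem(P)
E
```

```text
7.45 tcp mill [-0.9 -2.7] z 0.1635 F mill -0.4 1.5 0.0
stem (0.13, 0.14) 129 [  3.1 -16.6]
stem (0.14, 0.15) 147 [  3.1 -19. ]
stem (0.15, 0.16) 168 [  3.2 -21.4]
```

Emit:
step_arm([
  [-0.3, -2, 0, 0, 0, 0, 1],
  [0, 0, 0, 0, 0, 0, 1],
  [2.4, 14.8, 0, 0, 0, 0, 1],
  [-26.7, 4.3, 0, 0, 0, 0, 1],
  [-26.7, 4.3, 0, 0, 0, 0, 1],
  [-3.4, -20.8, 0, 0, 0, 0, 1],
  [-3.4, -20.8, 0, 0, 0, 0, 1],
  [0, 0, 0, 0, 0, 0, 1],
  [8, -1.3, 0, 0, 0, 0, 1],
  [8, -1.3, 0, 0, 0, 0, 1],
  [8, -1.3, 0, 0, 0, 0, 1],
  [5, -0.8, 0, 0, 0, 0, 1],
  [5, -0.8, 0, 0, 0, 0, 1],
  [5, -0.8, 0, 0, 0, 0, 1],
  [5, -0.8, 0, 0, 0, 0, 1],
  [5, -0.8, 0, 0, 0, 0, 1],
  [5, -0.8, 0, 0, 0, 0, 1],
  [5, -0.8, 0, 0, 0, 0, 1],
  [0, 0, 0, 0, 0, 0, 1],
])

```text
clock: 9.4
tool_pos: [0.5424, -0.0482, 0.1636]
eef_rot: [0.996, -0.084, 0.0, 0.0]
contact_force: [-0.8, -0.9, 0.3]
opening: 0.005
finger_force: 0.1
```

Run:
```python
from h import *
st()
p,d,c,P=snap("wrist");stem(P);gear(P,(26,-32))
```

```text
9.4 tcp mill [  5.9 -31.3] z 0.1636 F mill -0.6 -1.0 0.3
stem (0.13, 0.14) 11 [ 19.7 -15.6]
stem (0.14, 0.15) 0 
stem (0.15, 0.16) 0 
knob mill [ 25.5 -31.6] z 0.1867 n 2922 S 0.204 C -0.246
```

Emit:
step_arm([
  [2, -0.3, 0, 0, 0, 0, 1],
  [2, -0.3, 0, 0, 0, 0, 1],
  [2, -0.3, 0, 0, 0, 0, 1],
  [1, -0.2, 0, 0, 0, 0, 1],
  [1, -0.2, 0, 0, 0, 0, 1],
  [0, 0, 0, 0, 0, 0, 1],
])

```text
clock: 10.05
tool_pos: [0.548, -0.0493, 0.1634]
eef_rot: [0.996, -0.084, -0.002, 0.0]
contact_force: [-6.0, 0.9, 0.4]
opening: 0.003
finger_force: 2.4
```

Emit:
step_arm([
  [1, -0.2, 0, 0, 0, 0, 1],
  [1, -0.2, 0, 0, 0, 0, 1],
  [0, 0, 0, 0, 0, 0, 1],
])

```text
clock: 10.35
tool_pos: [0.5483, -0.0495, 0.1633]
eef_rot: [0.996, -0.084, -0.003, 0.0]
contact_force: [-8.1, 1.0, 3.3]
opening: 0.005
finger_force: 4.3
```

Run:
```python
from h import *
st()
p,d,c,P=snap("wrist");gear(P,(34,-32))
```

```text
10.35 tcp mill [ 12.  -31.6] z 0.1633 F mill -8.2 -0.3 3.3
knob mill [ 33.1 -31.4] z 0.2002 n 3239 S 0.266 C -0.244
```

Force rises to 8 N with no further motion at TCP x = +12 mm, as predicted for the far stop. I'll retreat and check from above on the way to the drive lever.

Emit:
step_arm([
  [0.5, 0, 0, 0, 0, 0, 1],
  [0, 0, 0, 0, 0, 0, 1],
  [-22, 3.5, 0, 0, 0, 0, 1],
  [-24, 3.7, 0, 0, 0, 0, 1],
  [-2, 0, 30, 0, 0, 0, 1],
  [-2, 0, 30, 0, 0, 0, 1],
  [-13, -38, 0, 0, 0, 0, 1],
  [-13, -38, 0, 0, 0, 0, 1],
  [-13, -38, 0, 0, 0, 0, 1],
  [-13, -38, 0, 0, 0, 0, 1],
  [-13, -38, 0, 0, 0, 0, 1],
  [0, 0, 0, 0, 0, 0, 1],
  [0, 0, 0, 0, 0, 0, 1],
])

```text
clock: 11.7
tool_pos: [0.438, -0.234, 0.2243]
eef_rot: [0.996, -0.085, 0.002, 0.001]
contact_force: [-0.4, -0.1, -0.5]
opening: 0.006
finger_force: 0.0
```

Run:
```python
from h import *
st()
p,d,c,P=snap("wrist");cv2.imwrite("pics/w5.png",p);gear(P,(34,-32))
c,n=sphere(P,w((-26,-231),.166),.012);print("drive",mill(c),c,n)
p,d,c,P=snap("top");gear(P,(34,-32));c,n=sphere(P,w((-26,-231),.166),.012);print("drive",mill(c),c,n)
```

```text
11.7 tcp mill [ -67.5 -231.3] z 0.2243 F mill -0.4 -0.2 -0.5
knob mill [ 34. -32.] z 0.187 n 0 S 0.273 C -0.249
drive [ -26.1 -229.4] [ 0.47917793 -0.23871455  0.16646077] 1264
knob mill [ 34.7 -30.4] z 0.181 n 70 S 0.279 C -0.236
drive [ -26. -231.] [ 0.47902958 -0.24030723  0.166     ] 0
```

View pics/w5.png

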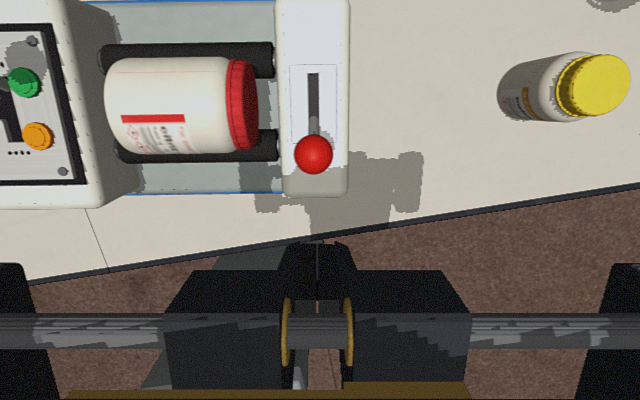

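The gear lever reads S=0.279, C=-0.24, fully home in the far right slot by the green magnet. The red knob is straight ahead at (313,155), with the jar undisturbed. Now push the drive lever.

Emit:
step_arm([
  [0, 0, -25, 0, 0, 0, 1],
  [0, 0, -25, 0, 0, 0, 1],
  [0, 0, -26, 0, 0, 0, 1],
  [0, 0, 0, 0, 0, 0, 1],
  [7, -1.1, 0, 0, 0, 0, 1],
  [7, -1.1, 0, 0, 0, 0, 1],
  [5, -0.8, 0, 0, 0, 0, 1],
  [5, -0.8, 0, 0, 0, 0, 1],
  [5, -0.8, 0, 0, 0, 0, 1],
  [5, -0.8, 0, 0, 0, 0, 1],
  [5, -0.8, 0, 0, 0, 0, 1],
  [5, -0.8, 0, 0, 0, 0, 1],
  [5, -0.8, 0, 0, 0, 0, 1],
  [5, -0.8, 0, 0, 0, 0, 1],
  [5, -0.8, 0, 0, 0, 0, 1],
  [5, -0.8, 0, 0, 0, 0, 1],
  [5, -0.8, 0, 0, 0, 0, 1],
  [5, -0.8, 0, 0, 0, 0, 1],
  [3, -0.5, 0, 0, 0, 0, 1],
  [0, 0, 0, 0, 0, 0, 1],
])

```text
clock: 13.8
tool_pos: [0.5146, -0.2447, 0.1476]
eef_rot: [0.996, -0.084, 0.0, -0.0]
contact_force: [-1.1, 0.1, -1.1]
opening: 0.006
finger_force: 0.4
```

Run:
```python
from h import *
st()
p,d,c,P=snap("wrist");c,n=sphere(P,w((34,-230),.166),.012);print("drive",mill(c),c,n)
```

```text
13.8 tcp mill [   9.8 -229.7] z 0.1476 F mill -1.1 -0.1 -1.1
drive [  28.6 -229.4] [ 0.53321115 -0.24741123  0.16768231] 2654
```

Emit:
step_arm([
  [2, -0.3, 0, 0, 0, 0, 1],
  [2, -0.3, 0, 0, 0, 0, 1],
  [1.5, -0.2, 0, 0, 0, 0, 1],
  [1.5, -0.2, 0, 0, 0, 0, 1],
  [0, 0, 0, 0, 0, 0, 1],
])

```text
clock: 14.35
tool_pos: [0.5161, -0.245, 0.1474]
eef_rot: [0.996, -0.084, -0.005, -0.001]
contact_force: [-11.4, 2.8, 6.1]
opening: 0.008
finger_force: 5.5
```

Emit:
step_arm([
  [1, -0.2, 0, 0, 0, 0, 1],
  [1, -0.2, 0, 0, 0, 0, 1],
  [0, 0, 0, 0, 0, 0, 1],
])

```text
clock: 14.65
tool_pos: [0.5161, -0.2451, 0.1473]
eef_rot: [0.996, -0.085, -0.007, -0.001]
contact_force: [-15.0, 3.4, 10.1]
opening: 0.007
finger_force: 7.4
```

Emit:
step_arm([
  [1, -0.2, 0, 0, 0, 0, 1],
  [1, -0.2, 0, 0, 0, 0, 1],
  [0, 0, 0, 0, 0, 0, 1],
])

```text
clock: 14.95
tool_pos: [0.5161, -0.2451, 0.1473]
eef_rot: [0.996, -0.085, -0.009, -0.001]
contact_force: [-17.6, 4.6, 12.7]
opening: 0.008
finger_force: 9.3
```

It is firmly at the stop: 17 N with no motion, and the travel matches. Retreat and verify.

Emit:
step_arm([
  [-10, 1.6, 0, 0, 0, 0, 1],
  [-25, 4, 0, 0, 0, 0, 1],
  [-25, 4, 0, 0, 0, 0, 1],
  [-25, 4, 20, 0, 0, 0, 1],
  [0, 0, 35, 0, 0, 0, 1],
  [0, 0, 35, 0, 0, 0, 1],
  [0, 30, 20, 0, 0, 0, 1],
  [0, 30, 0, 0, 0, 0, 1],
  [0, 30, 0, 0, 0, 0, 1],
  [0, 0, 0, 0, 0, 0, 1],
])

```text
clock: 15.95
tool_pos: [0.4419, -0.1387, 0.2588]
eef_rot: [0.997, -0.08, 0.002, -0.001]
contact_force: [0.1, -0.2, 0.1]
opening: 0.005
finger_force: 0.0
```

Run:
```python
from h import *
st()
p,d,c,P=snap("wrist");cv2.imwrite("pics/w6.png",p);gear(P,(34,-32),.182);c,n=sphere(P,w((33,-230),.166),.012);print("drive",mill(c),c,n)
```

```text
15.95 tcp mill [ -78.9 -136.7] z 0.2588 F mill 0.1 -0.2 0.1
knob mill [ 34.8 -31.8] z 0.1808 n 2111 S 0.28 C -0.247
drive [  32.3 -229.2] [ 0.53691394 -0.24783596  0.16507687] 1303
```

View pics/w6.png

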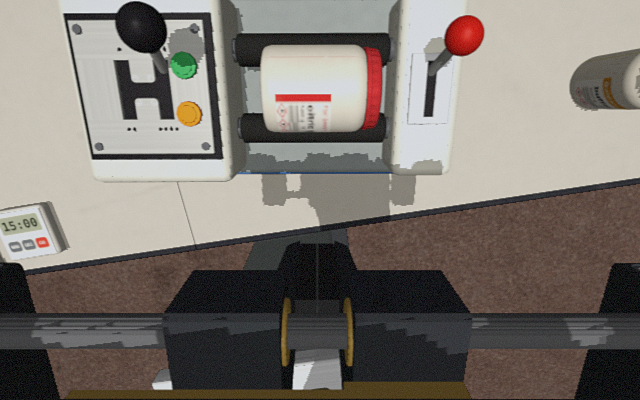

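The black knob at (142,27) reads S=0.28, C=-0.247, in the far right slot by the green magnet. The red knob at (465,35) is fully over, and the jar is still on the rollers.

```bash
python3 -c "
from plant import r
print(r.finish_job())"
```

```text
the job is handed in; nothing more can be done
None
```

The job is handed in: the gear lever is fully home in the far right slot beside the green magnet, the drive lever was then pushed to its far stop, and the jar is still on the rollers.

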